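# Take a fly-press punch out of its storage block and stand it on the bolster plate

## Robot

A 6-joint arm with a two-finger parallel gripper is mounted at the origin on the work surface. World frame = base frame: x ahead of the robot, y to its left, z up, the work surface at z = 0. Lengths are in mm, angles in rad, forces in N, time in s.
With the tool pointing down it reaches from about 350 to 975 mm from the base axis. Payload 7.1 kg.
Tool frame: the origin (TCP) lies midway between the tips of the shut fingers; the grasp point (between the pads) lies 19 mm behind it (ctrl.grip_depth is the distance from the TCP to the grasp point, in mm); z points along the fingers, y is the line along which they close (so a half turn about z gives the same grasp; the last joint's range is limited). The gripper opens to 88 mm and grips with 3 to 60 N. Pads are 20 mm wide; open, the fingers measure 115 mm over their backs; the gripper's body (75 mm by 178 mm) begins 61 mm behind the grasp point.
Start: joints at [1.13, 0.423, 1.63, -0, 1.089, -0.019], TCP at [255.845, 570.218, 222.675] pointing down, gripper open.
Joint ranges: [-3, 3], [-0.9, 2.11], [0.09, 2.58], [-1.31, 4.45], [0.11, 2.69], [-2.54, 2.54]. Speed limits (rad/s): [2.39, 2.39, 3.01, 3.14, 3.14, 3.14].

## Interface

Orientations are given as a rotation vector (axis times angle).
In Python, from workcell import ctrl, cams gives the robot as it stands.
- The arm moves only by the tool move_arm, never from a script. Its argument "steps" is a list of rows, each a list of 3 entries, a list of its own where there are three numbers: the shift along the tool's x, y, z in units of 25 mm (1.0 is 25 mm), then the turn about the tool's z in units of 5 degrees (1.0 is 5 degrees), then the closure, from 0 (fully open) to 1 (shut). A call has 1 to 20 rows; each row shifts and turns the commanded pose from where the row before left it, along the tool's axes as they then stand; what a row does not reach is not made up. A row lasts 1/12 s, in which the tool goes at most 41.7 mm and 7.16 degrees, less where a joint would pass 70% of its speed; a pose out of reach is approached as far as the arm can. A call is refused whole if a number of a shift passes 1 or a number of a turn 1, either way. A call with a gripper value outside its range is refused whole. The fingers move at their own pace and stop on an object; the grip force is fixed at half the most. Time passes only in rows, so rows that do not move let the fingers close. It gives the time, the measured TCP pose, the force, the opening and the grip force at its end, in the units of the state.
- ctrl.get_obs(): the state, without advancing time (a new reading comes with each control period).
- cams.get_image(name): name is "side" or "top"; returns a dict with "image" (480x640x3 uint8, red, green, blue), "camera_matrix" (3x3 intrinsics, pixels), "k1" (the pictures are not rectified: a ray, as slopes to the right and down, at radius r is drawn at 1 + k1 r^2 times it, then the intrinsics apply), "xyz" and "rotation" of the camera in the world. Camera axes: x right, y down, z forward; pixel columns grow to the right and rows downward; lengths in mm; the calibration is good to about 2 mm. A picture is of the moment at which its call begins. There is no depth.
- ctrl.close_job(): hands the job in; it is judged then, once.
Trained networks look in the newest picture that a camera, given by its name, has taken for a name from the list of things; names that differ only in an ending like _2 or _b are one class to them, and where a whole thing is asked for, a point or a joint stands for the part that bears it (a point fixed in the world has none). Each returns a list of dicts, best first, with "p" (0 to 1); they miss things now and then, are a little off and sometimes report something else, mostly with a low value. They report only what shows in the picture. A call takes as long as a camera call. They do not tell look-alikes from the thing itself.
- cams.boxes_of(camera, thing): "rect" ([centre column, centre row, width, height] in pixels, round what is visible of it).
- cams.cut_out(camera, thing): "pixels" (480x640 bool, what is visible of it) and "rect" ([centre column, centre row, width, height] in pixels, round what is visible of it).
The state is a dict: "t": time; "qpos": joint angles; "qvel": joint speeds; "joint_torque": joint torques, N m; "ee_pos": TCP position; "orientation": TCP orientation; "ft_force": force on the tool from outside, world axes, zero at the start; "moment": the same for the moment, N m; "width": finger opening in mm; "grasp_force": force on a finger pad.
Only numpy, scipy, OpenCV 4.12 (cv2) and the standard library are available. Lean on these libraries where they do the work, as an engineer would, in place of code of your own. Each camera call takes 0.05 s, during which the arm holds its last target. There are 200 camera calls.

## Task

Take the press punch with the tall round shank: lift it by its shank straight up out of its pocket in the wooden storage block and, keeping it upright, set it down without dropping it on the middle of the square bolster plate, then let go. Leave the other two punches in their pockets.

Things in the scene. Friction and masses are not known exactly. Their poses are not given: they have to be found in the camera images.
- punch: Steel punch to move, 0.4 kg: square base 44 x 44 x 20 mm, round shank 20 mm diameter, 45 mm tall on its centre. Base sits flush in a 47 mm square pocket 20 mm deep in a fixed wooden block (90 x 250 mm, top 34 mm above bench) with three punches in a row 80 mm apart, any order. Origin: centre of base underside, 14 mm above bench at start; z up, x across the row, y along it.
- bolster: Bolster plate, the target: bright square metal plate 120 x 120 mm, 15 mm thick, small dark bolt hole at each corner, fixed flat on the bench, on the robot's left or right, with the wooden block on the other side. (A loose round plate elsewhere is not it.) Origin: centre of its underside, at bench height; z up.
- blade_punch: Another punch in the block, to be left there: same square base, with a flat blade-like tang on top, 10 mm (x) by 38 mm (y), 45 mm tall. Origin: centre of the underside of the base; z up.
- stub_punch: Another punch in the block, to be left there: same square base, with a wide low round stub on top, 36 mm in diameter, 14 mm tall. Origin: centre of the underside of the base; z up.
There are look-alikes about, which are no part of the job. Leave any purple look-alike of the punch alone.

How it is judged (in metres and radians):
On the way:
1. the punch with the tall round shank has been lifted out of its pocket, upright (height (world z) of punch above 0.042 m and angle between punch's own z axis and vertical below 0.3 rad), for 0.1 s.
At the end, for the whole second after the job is handed in: The round-shanked punch stands upright (within 0.18 rad) and at rest on the bolster plate, its centre within 20 mm of the plate's centre; the other two punches are still in their pockets (moved less than 15 mm) (horizontal distance between punch and bolster below 0.02 m and z of punch in the frame of bolster between 0.012 and 0.019 m and angle between punch's own z axis and vertical below 0.18 rad and linear speed of punch below 0.02 m/s and distance of each of blade_punch, stub_punch from where it was at the start of the episode below 0.015 m); the robot touches nothing.
It fails at once if the punch is dropped: nothing holds it while it is out of its pocket and its underside is more than 15 mm above the bolster plate's top (height (world z) of punch above 0.03 m and contact force between the fingers and punch below 0.01 N).
It fails at once if the punch is tipped more than 0.5 rad (angle between punch's own z axis and vertical above 0.5 rad).
It fails at once if another punch is pulled out of its pocket (moved more than 15 mm) (distance of any of blade_punch, stub_punch from where it was at the start of the episode above 0.015 m).
It also fails if it takes over 42 s, if anything falls off the work surface, if the arm or the gripper's body presses on something with over 40 N, if the wrist force passes 120 N, or if a joint passes its speed limit or range.

## Working session

There is one attempt and no reset: what is moved stays moved. The work goes in short steps, Python scripts to look and compute and a tool call to move; the robot and the scene stay as the last step left them, time stands still between calls to the robot, and variables do not carry over. Pictures are saved under pics/ and viewed, at most 10 in all, crops included, and the job is handed in when it is done.

Besides the shell and the picture viewer there is one more tool, called after "Emit:" as name(argument=value, ...), one argument or row to a line, values as JSON. move_arm: Moves the arm, as the interface text tells. Its arguments: {"type":"object","properties":{"steps":{"type":"array"}},"required":["steps"]}

```bash
mkdir -p pics; ls
cat > h.py <<'E'
import numpy as np, cv2
from workcell import ctrl, cams
def ray(im,u,v):
    K=im["camera_matrix"]; d=np.array([(u-K[0,2])/K[0,0],(v-K[1,2])/K[1,1]]); s=d.copy()
    for _ in range(30): s=d/(1+im["k1"]*(s@s))
    r=np.array(im["rotation"]); 
    return np.array(im["xyz"],float), r@np.array([s[0],s[1],1.])
def onz(im,u,v,z):
    o,d=ray(im,u,v); return o+d*(z-o[2])/d[2]
def tri(a,b):
    (o1,d1),(o2,d2)=a,b; d1=d1/np.linalg.norm(d1); d2=d2/np.linalg.norm(d2)
    t=np.linalg.lstsq(np.c_[d1,-d2],o2-o1,rcond=None)[0]
    p,q=o1+t[0]*d1,o2+t[1]*d2; return (p+q)/2,np.linalg.norm(p-q)
E
python3 - <<'E'
from h import *
np.set_printoptions(precision=1,suppress=True)
for c in ("side","top"):
    im=cams.get_image(c); cv2.imwrite(f"pics/{c}0.png",im["image"][:,:,::-1]); print(c,im["xyz"],im["rotation"],im["camera_matrix"],im["k1"])
    for t in ("punch","bolster","blade_punch","stub_punch"):
        for r in cams.boxes_of(c,t)[:4]: print(t,round(r["p"],2),np.array(r["rect"]))
print(ctrl.get_obs())
E
```

```text
pics
side [  30.5 -795.8  634.9] [-2.1  0.6 -0.3] [[590.8   0.  327.8]
 [  0.  590.8 233.1]
 [  0.    0.    1. ]] -0.042487779226394226
punch 0.92 [461.1 353.7  48.2  54.2]
punch 0.87 [346.2 344.   37.8  43.7]
punch 0.83 [466.2 292.   30.7  37.3]
punch 0.82 [401.4 301.6  35.8  34.7]
bolster 0.92 [279.8 193.2  75.1  40.6]
blade_punch 0.73 [351.1 249.6  33.9  32.6]
stub_punch 0.6 [374.9 280.9  37.5  23.5]
top [ 293.6  -36.1 1130. ] [-2.1  2.1 -0.2] [[596.9   0.  312.5]
 [  0.  596.9 231.8]
 [  0.    0.    1. ]] 0.04725091086279361
punch 0.78 [431.  232.7  23.3  27.2]
punch 0.71 [490.9 225.9  27.1  30.3]
punch 0.68 [435.1 291.9  29.6  28.1]
punch 0.67 [436.6 173.7  37.7  31.2]
bolster 0.65 [181.2 211.2  77.3  76.7]
bolster 0.64 [432.1 232.8  25.2  24. ]
blade_punch 0.77 [346.2 226.4  20.4  18.9]
stub_punch 0.94 [388.8 231.9  23.8  26.4]
{'t': 0.5, 'qpos': array([ 1.1,  0.4,  1.6,  0. ,  1.1, -0. ]), 'qvel': array([-0.,  0., -0., -0., -0., -0.]), 'joint_torque': array([ -0. , -54.4, -27.4,   0.1,   0. ,  -0. ]), 'ee_pos': array([255.8, 570.2, 222.6]), 'orientation': array([-0.7, -3.1,  0. ]), 'ft_force': array([-0. ,  0.1, -0.4]), 'moment': array([ 0., -0.,  0.]), 'grasp_force': 0.0, 'width': 87.95595526831205}
```

```bash
sed -i 's/r=np.array(im\["rotation"\]);/r=cv2.Rodrigues(np.array(im["rotation"],float))[0]/' h.py; python3 -c "
import cv2;a=cv2.imread('pics/side0.png');cv2.imwrite('pics/side0c.png',cv2.resize(a[160:420,200:547],(800,600),interpolation=cv2.INTER_CUBIC))
a=cv2.imread('pics/top0.png');cv2.imwrite('pics/top0c.png',cv2.resize(a[90:360,120:520],(800,540),interpolation=cv2.INTER_CUBIC))"
```

```text
(no output)
```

View pics/side0c.png

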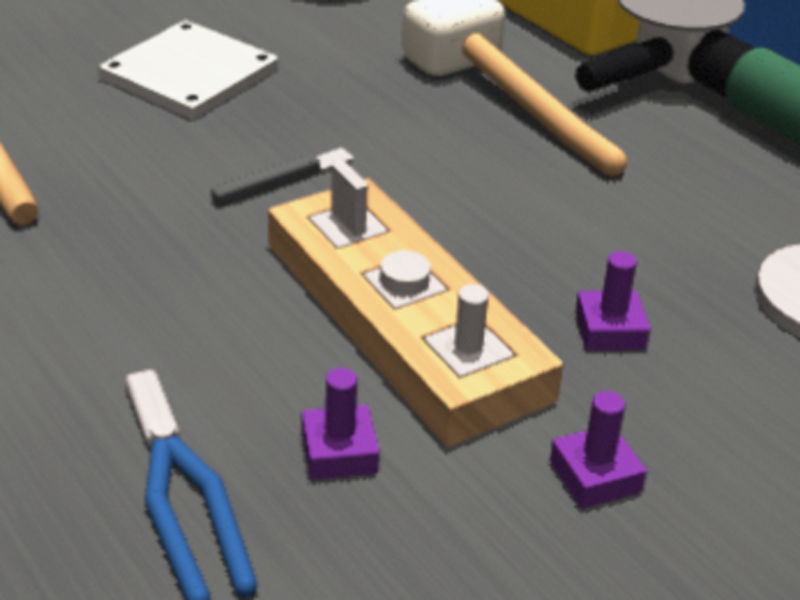

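View pics/top0c.png

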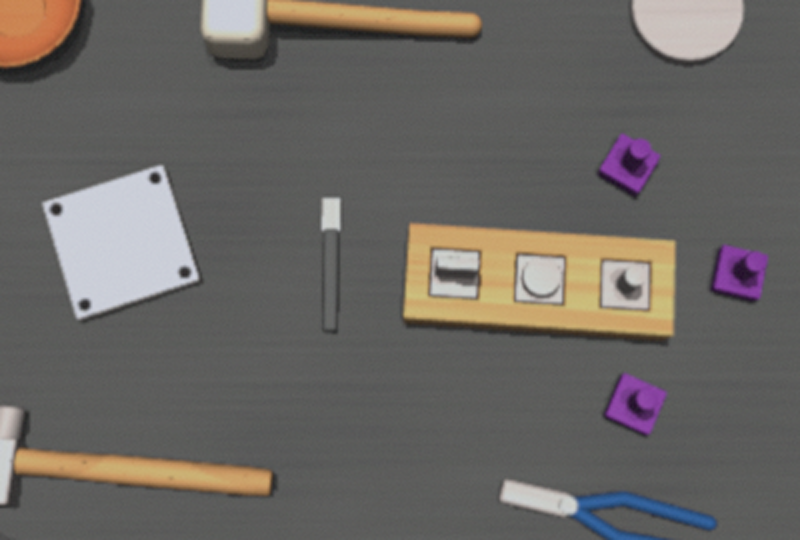

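```bash
cat > m.py <<'E'
from h import *
np.set_printoptions(precision=1,suppress=True)
S=cams.get_image("side");T=cams.get_image("top")
s=lambda p:ray(S,200+p[0]*347/800,160+p[1]*260/600)
t=lambda p:ray(T,120+p[0]/2,90+p[1]/2)
E
python3 - <<'E'
from m import *
print("shank top",tri(s((473,294)),t((638,274))))
print("base ctr",tri(s((470,347)),t((625.5,285))))
# base corners
for a,b in (((423,344),(600,308)),((480,316),(600,260)),((516,354),(651,262)),((467,376),(650,309))):
    print("corner",tri(s(a),t(b)))
P=[]
for a,b in (((186,20),(42,203)),((277,62),(163,166)),((192,108),(200,281)),((100,70),(80,320))):
    print("plate",tri(s(a),t(b)))
z=lambda p,h:onz(T,120+p[0]/2,90+p[1]/2,h)
print("plate z15 top", np.mean([z(p,15) for p in((42,203),(163,166),(200,281),(80,320))],0), "holes",np.mean([z(p,15) for p in((56,209),(155,178),(185,272),(84,304))],0))
zs=lambda p,h:onz(S,200+p[0]*347/800,160+p[1]*260/600,h)
print("holes side",np.mean([zs(p,15) for p in((186,27),(262,58),(192,98),(114,64))],0))
print("base z34",z((625.5,285),34),zs((470,347),34),"shank top z79",zs((473,294),79),z((638,274),79))
# pixel-mask check
for c,im in (("top",T),("side",S)):
    for th,h in (("bolster",15),("punch",56)):
        for r in cams.cut_out(c,th)[:6]:
            v,u=np.nonzero(r["pixels"]); print(c,th,round(r["p"],2),u.mean(),v.mean(),onz(im,u.mean(),v.mean(),h))
E
```

```text
shank top (array([ 505.6, -275.1,   79.5]), np.float64(0.1446798550655033))
base ctr (array([ 506. , -274.4,   33. ]), np.float64(3.209432884814633))
corner (array([ 485.1, -250.5,   28.1]), np.float64(3.040135559554941))
corner (array([ 531.2, -252.2,   32.8]), np.float64(5.607947571416015))
corner (array([ 526.7, -298.4,   35. ]), np.float64(1.4862088517537855))
corner (array([ 484. , -296.5,   34.2]), np.float64(5.74237212688509))
plate (array([593.3, 278.8,  14.1]), np.float64(3.859072442095895))
plate (array([630.4, 165.9,   8.5]), np.float64(1.5143515296129118))
plate (array([515.8, 126.6,  14.2]), np.float64(2.9939484873033466))
plate (array([479.8, 239.2,  10.4]), np.float64(3.2592678067222316))
plate z15 top [552.7 202.5  15. ] holes [554.2 203.8  15. ]
holes side [555.9 202.1  15. ]
base z34 [ 504.4 -273.3   34. ] [ 506.9 -275.6   34. ] shank top z79 [ 505.9 -274.6   79. ] [ 505.8 -275.2   79. ]
top bolster 0.74 180.09249129786176 210.9395822973645 [552.7 203.7  15. ]
top punch 0.86 431.7869481765835 231.6545105566219 [ 501.8 -266.9   56. ]
top punch 0.75 489.0656814449918 226.1215106732348 [ 511.5 -372.1   56. ]
top punch 0.71 436.6176024279211 291.72230652503794 [ 391.8 -270.4   56. ]
top punch 0.63 433.9202037351443 171.83361629881153 [ 615.6 -276.    56. ]
side bolster 0.7 280.902069661787 190.09742554265523 [546.4 188.8  15. ]
side punch 0.92 402.8435828877005 305.4331550802139 [ 495.3 -285.    56. ]
side punch 0.89 466.14748603351956 294.0849162011173 [ 594.7 -316.9   56. ]
side punch 0.85 459.2813990461049 357.1907790143084 [ 492.1 -410.9   56. ]
side punch 0.64 346.7166377816291 346.45060658578853 [ 375.2 -311.4   56. ]
```

```bash
cat > g.py <<'E'
import sys
from h import *
np.set_printoptions(precision=3,suppress=True)
o=ctrl.get_obs(); R=cv2.Rodrigues(np.array(o["orientation"],float))[0]
g=np.array(eval(sys.argv[1]),float)
print(o["t"],o["ee_pos"],"w",round(o["width"],1),"gf",o["grasp_force"],"F",o["ft_force"],"q",o["qpos"])
print("tool x",R[:,0],"y",R[:,1],"z",R[:,2]); print("to go tool units",R.T@(g-o["ee_pos"])/25)
E
python3 g.py "[506,-275,222]"
```

```text
0.8 [255.863 570.217 222.701] w 87.6 gf 0.0 F [-0.064 -0.053  0.728] q [ 1.13   0.423  1.63   0.     1.089 -0.019]
tool x [-0.912  0.409  0.   ] y [0.409 0.912 0.   ] z [ 0.  0. -1.]
to go tool units [-22.97  -26.749   0.027]
```

Emit:
move_arm(
  steps=[
    [[-0.85, -0.99, 0], 0, 0],
    [[-0.85, -0.99, 0], 0, 0],
    [[-0.85, -0.99, 0], 0, 0],
    [[-0.85, -0.99, 0], 0, 0],
    [[-0.85, -0.99, 0], 0, 0],
    [[-0.85, -0.99, 0], 0, 0],
    [[-0.85, -0.99, 0], 0, 0],
    [[-0.85, -0.99, 0], 0, 0],
    [[-0.85, -0.99, 0], 0, 0],
    [[-0.85, -0.99, 0], 0, 0],
    [[-0.85, -0.99, 0], 0, 0],
    [[-0.85, -0.99, 0], 0, 0],
    [[-0.85, -0.99, 0], 0, 0],
    [[-0.85, -0.99, 0], 0, 0],
    [[-0.85, -0.99, 0], 0, 0],
    [[-0.85, -0.99, 0], 0, 0],
    [[-0.85, -0.99, 0], 0, 0],
    [[-0.85, -0.99, 0], 0, 0],
    [[-0.85, -0.99, 0], 0, 0],
    [[-0.85, -0.99, 0], 0, 0],
  ],
)

```text
t: 2.47
ee_pos: [441.2, -57.1, 223.0]
orientation: [0.658, 3.071, 0.0]
ft_force: [0.8, -0.0, -0.0]
width: 87.8
grasp_force: 0.0
```

Emit:
move_arm(
  steps=[
    [[-0.85, -0.99, 0], 0, 0],
    [[-0.85, -0.99, 0], 0, 0],
    [[-0.85, -0.99, 0], 0, 0],
    [[-0.85, -0.99, 0], 0, 0],
    [[-0.85, -0.99, 0], 0, 0],
    [[-0.85, -0.99, 0], 0, 0],
    [[-0.85, -0.99, 0], 0, 0],
    [[0, 0, 0], 1, 0],
    [[0, 0, 0], 1, 0],
    [[0, 0, 0], 1, 0],
    [[0, 0, 0], 1, 0],
    [[0, 0, 0], 1, 0],
    [[0, 0, 0], 1, 0],
    [[0, 0, 0], 1, 0],
    [[0, 0, 0], 1, 0],
    [[0, 0, 0], 1, 0],
    [[0, 0, 0], 1, 0],
    [[0, 0, 0], 1, 0],
    [[0, 0, 0], 1, 0],
    [[0, 0, 0], 1, 0],
  ],
)

```text
t: 4.13
ee_pos: [505.8, -274.4, 222.7]
orientation: [2.21, 2.233, 0.0]
ft_force: [0.3, -0.6, 0.1]
width: 87.7
grasp_force: 0.0
```

```bash
python3 g.py "[506,-275,42]"
```

```text
4.1333 [ 505.756 -274.353  222.743] w 87.7 gf 0.0 F [ 0.314 -0.599  0.089] q [-0.518  0.351  1.742  0.     1.049 -0.528]
tool x [-0.01  1.   -0.  ] y [1.   0.01 0.  ] z [ 0. -0. -1.]
to go tool units [-0.026  0.009  7.23 ]
```

Emit:
move_arm(
  steps=[
    [[-0.03, 0, 0.8], 0, 0],
    [[0, 0, 0.9], 0, 0],
    [[0, 0, 0.9], 0, 0],
    [[0, 0, 0.9], 0, 0],
    [[0, 0, 0.9], 0, 0],
    [[0, 0, 0.9], 0, 0],
    [[0, 0, 0.7], 0, 0],
    [[0, 0, 0.6], 0, 0],
    [[0, 0, 0.4], 0, 0],
    [[0, 0, 0.2], 0, 0],
    [[0, 0, 0], 0, 0],
    [[0, 0, 0], 0, 0],
  ],
)

```text
t: 5.13
ee_pos: [506.1, -275.3, 43.1]
orientation: [2.205, 2.237, 0.0]
ft_force: [0.8, -0.7, 0.1]
width: 87.5
grasp_force: 0.0
```

```bash
python3 g.py "[506,-275,42]"
python3 - <<'E'
from h import *
a=cams.get_image("side")["image"][:,:,::-1]
cv2.imwrite('pics/pre.png',cv2.resize(a[200:400,300:520],(660,600),interpolation=cv2.INTER_CUBIC))
E
```

```text
5.1333 [ 506.057 -275.302   43.067] w 87.5 gf 0.0 F [ 0.757 -0.694  0.065] q [-0.519  0.611  1.831 -0.     0.699 -0.533]
tool x [-0.015  1.    -0.   ] y [1.    0.015 0.   ] z [ 0. -0. -1.]
to go tool units [ 0.012 -0.002  0.043]
```

View pics/pre.png

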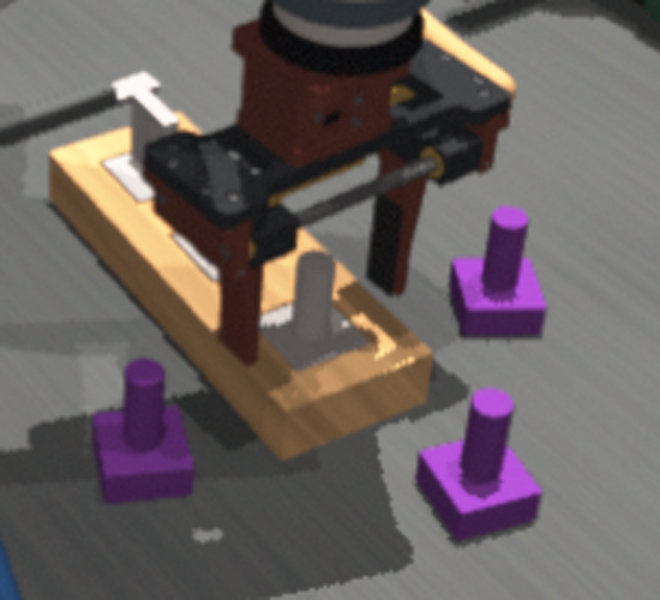

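The fingers straddle the shank (crop pixel ~(315,290)), clear of the block and of the purple look-alikes. Closing.

Emit:
move_arm(
  steps=[
    [[0, 0, 0], 0, 0.4],
    [[0, 0, 0], 0, 0.6],
    [[0, 0, 0], 0, 0.7],
    [[0, 0, 0], 0, 0.8],
    [[0, 0, 0], 0, 0.9],
    [[0, 0, 0], 0, 1],
    [[0, 0, 0], 0, 1],
    [[0, 0, 0], 0, 1],
    [[0, 0, 0], 0, 1],
    [[0, 0, 0], 0, 1],
    [[0, 0, 0], 0, 1],
    [[0, 0, 0], 0, 1],
  ],
)

```text
t: 6.18
ee_pos: [506.0, -275.2, 42.7]
orientation: [2.205, 2.237, 0.0]
ft_force: [1.2, 0.1, -1.5]
width: 19.5
grasp_force: 30.0
```

Gripped (19.5 mm, 30 N). Lift 100 mm straight up.

Emit:
move_arm(
  steps=[
    [[0, 0, -0.1], 0, 1],
    [[0, 0, -0.2], 0, 1],
    [[0, 0, -0.2], 0, 1],
    [[0, 0, -0.2], 0, 1],
    [[0, 0, -0.3], 0, 1],
    [[0, 0, -0.4], 0, 1],
    [[0, 0, -0.4], 0, 1],
    [[0, 0, -0.4], 0, 1],
    [[0, 0, -0.4], 0, 1],
    [[0, 0, -0.4], 0, 1],
    [[0, 0, -0.4], 0, 1],
    [[0, 0, -0.3], 0, 1],
    [[0, 0, -0.2], 0, 1],
    [[0, 0, -0.1], 0, 1],
    [[0, 0, 0], 0, 1],
    [[0, 0, 0], 0, 1],
  ],
)

```text
t: 7.52
ee_pos: [505.5, -275.0, 142.4]
orientation: [-2.205, -2.237, 0.0]
ft_force: [0.1, -0.5, -4.4]
width: 19.8
grasp_force: 30.0
```

```bash
python3 - <<'E'
from h import *
a=cams.get_image("side")["image"][:,:,::-1]
cv2.imwrite('pics/lift.png',cv2.resize(a[150:350,300:520],(660,600),interpolation=cv2.INTER_CUBIC))
E
python3 g.py "[554,203,142]"
```

```text
7.5667 [ 505.41  -274.932  142.215] w 19.5 gf 29.995763897895813 F [ 0.267  0.35  -4.02 ] q [-0.519  0.456  1.797 -0.     0.889 -0.533]
tool x [-0.014  1.     0.   ] y [ 1.     0.014 -0.001] z [-0.001  0.    -1.   ]
to go tool units [19.087  2.22   0.016]
```

View pics/lift.png

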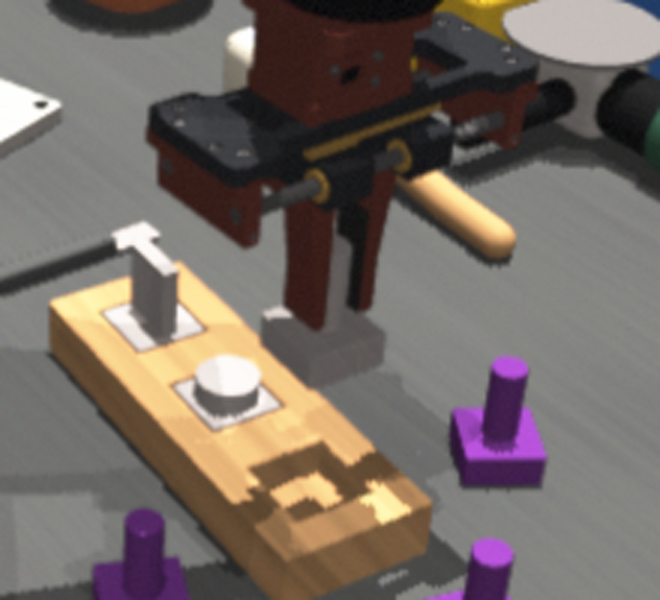

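The punch (crop ~(325,340)) hangs upright and clear of its pocket, and the blade and stub punches are still in place. Carrying it over.

Emit:
move_arm(
  steps=[
    [[0.2, 0, 0], 0, 1],
    [[0.4, 0.06, 0], 0, 1],
    [[0.6, 0.12, 0], 0, 1],
    [[0.8, 0.12, 0], 0, 1],
    [[0.9, 0.12, 0], 0, 1],
    [[0.9, 0.12, 0], 0, 1],
    [[0.9, 0.12, 0], 0, 1],
    [[0.9, 0.12, 0], 0, 1],
    [[0.9, 0.12, 0], 0, 1],
    [[0.9, 0.12, 0], 0, 1],
    [[0.9, 0.12, 0], 0, 1],
    [[0.9, 0.12, 0], 0, 1],
    [[0.9, 0.12, 0], 0, 1],
    [[0.9, 0.12, 0], 0, 1],
    [[0.9, 0.12, 0], 0, 1],
    [[0.9, 0.12, 0], 0, 1],
    [[0.9, 0.12, 0], 0, 1],
    [[0.9, 0.12, 0], 0, 1],
    [[0.9, 0.12, 0], 0, 1],
    [[0.9, 0.12, 0], 0, 1],
  ],
)

```text
t: 9.23
ee_pos: [554.5, 137.5, 142.3]
orientation: [-2.204, -2.237, 0.001]
ft_force: [-0.0, -0.8, -3.9]
width: 19.5
grasp_force: 30.0
```

Emit:
move_arm(
  steps=[
    [[0.9, 0, 0], 0, 1],
    [[0.7, 0, 0], 0, 1],
    [[0.5, 0, 0], 0, 1],
    [[0.4, 0, 0], 0, 1],
    [[0.19, 0, 0], 0, 1],
    [[0, 0, 0], 0, 1],
    [[0, 0, 0], 0, 1],
    [[0, 0, 0], 0, 1],
  ],
)

```text
t: 9.9
ee_pos: [554.2, 202.1, 142.6]
orientation: [2.206, 2.237, -0.001]
ft_force: [0.4, -0.5, -4.3]
width: 19.4
grasp_force: 30.0
```

```bash
python3 g.py "[554,203,44]"
python3 - <<'E'
from h import *
a=cams.get_image("side")["image"][:,:,::-1]
cv2.imwrite('pics/over.png',cv2.resize(a[100:260,200:376],(660,600),interpolation=cv2.INTER_CUBIC))
E
```

```text
9.9 [554.203 202.107 142.577] w 19.4 gf 29.995703101158142 F [ 0.384 -0.481 -4.261] q [ 0.33   0.474  1.764 -0.     0.903  0.316]
tool x [-0.014  1.    -0.   ] y [ 1.     0.014 -0.   ] z [-0. -0. -1.]
to go tool units [ 0.037 -0.006  3.943]
```

View pics/over.png

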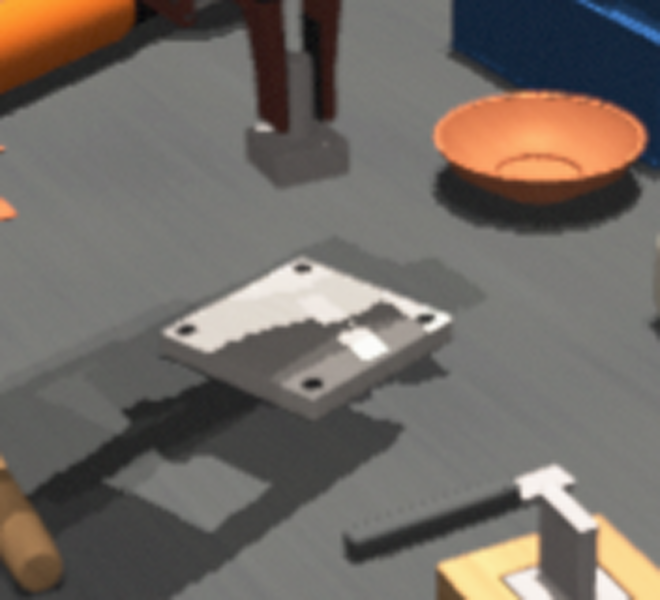

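The punch (crop ~(298,155)) is upright above the plate centre (crop ~(308,325)). Lowering to a few mm above it.

Emit:
move_arm(
  steps=[
    [[0.03, 0, 0.2], 0, 1],
    [[0, 0, 0.3], 0, 1],
    [[0, 0, 0.4], 0, 1],
    [[0, 0, 0.4], 0, 1],
    [[0, 0, 0.4], 0, 1],
    [[0, 0, 0.4], 0, 1],
    [[0, 0, 0.4], 0, 1],
    [[0, 0, 0.4], 0, 1],
    [[0, 0, 0.3], 0, 1],
    [[0, 0, 0.2], 0, 1],
    [[0, 0, 0.2], 0, 1],
    [[0, 0, 0.1], 0, 1],
    [[0, 0, 0.1], 0, 1],
    [[0, 0, 0], 0, 1],
    [[0, 0, 0], 0, 1],
    [[0, 0, 0], 0, 1],
  ],
)

```text
t: 11.28
ee_pos: [554.6, 203.8, 48.1]
orientation: [2.205, 2.237, 0.001]
ft_force: [0.4, -1.0, -3.6]
width: 19.5
grasp_force: 30.0
```

Emit:
move_arm(
  steps=[
    [[0, 0, 0.04], 0, 1],
    [[0, 0, 0.04], 0, 1],
    [[0, 0, 0.02], 0, 1],
    [[0, 0, 0], 0, 1],
    [[0, 0, 0], 0, 1],
  ],
)

```text
t: 11.7
ee_pos: [554.2, 203.6, 45.1]
orientation: [-2.205, -2.238, 0.0]
ft_force: [-0.4, 0.4, -4.6]
width: 19.4
grasp_force: 30.0
```

Emit:
move_arm(
  steps=[
    [[0, 0, 0.02], 0, 1],
    [[0, 0, 0.02], 0, 1],
    [[0, 0, 0], 0, 1],
    [[0, 0, 0], 0, 1],
  ],
)

```text
t: 12.03
ee_pos: [554.2, 203.6, 44.1]
orientation: [-2.205, -2.237, 0.0]
ft_force: [-0.5, -0.2, -4.2]
width: 19.2
grasp_force: 30.0
```

Emit:
move_arm(
  steps=[
    [[0, 0, 0.02], 0, 1],
    [[0, 0, 0], 0, 1],
    [[0, 0, 0], 0, 1],
  ],
)

```text
t: 12.28
ee_pos: [554.3, 203.7, 43.7]
orientation: [-2.205, -2.237, -0.0]
ft_force: [-0.8, 0.0, -4.7]
width: 19.7
grasp_force: 30.0
```

Emit:
move_arm(
  steps=[
    [[0, 0, 0.02], 0, 1],
    [[0, 0, 0], 0, 1],
    [[0, 0, 0], 0, 1],
  ],
)

```text
t: 12.53
ee_pos: [554.3, 203.7, 43.6]
orientation: [2.205, 2.237, 0.0]
ft_force: [-2.2, -0.8, 3.3]
width: 19.5
grasp_force: 30.0
```

Emit:
move_arm(
  steps=[
    [[0, 0, 0.02], 0, 1],
    [[0, 0, 0], 0, 1],
    [[0, 0, 0], 0, 1],
  ],
)

```text
t: 12.78
ee_pos: [554.4, 203.7, 43.6]
orientation: [2.205, 2.237, 0.0]
ft_force: [-3.8, -1.7, 9.7]
width: 19.3
grasp_force: 30.0
```

Contact (force changed from -4.5 to +9.7 N). Opening, then straight up.

Emit:
move_arm(
  steps=[
    [[0, 0, 0], 0, 0.75],
    [[0, 0, 0], 0, 0.7],
    [[0, 0, 0], 0, 0.6],
    [[0, 0, 0], 0, 0.4],
    [[0, 0, 0], 0, 0.2],
    [[0, 0, 0], 0, 0],
    [[0, 0, 0], 0, 0],
    [[0, 0, 0], 0, 0],
    [[0, 0, 0], 0, 0],
    [[0, 0, 0], 0, 0],
  ],
)

```text
t: 13.62
ee_pos: [554.2, 203.7, 42.6]
orientation: [-2.205, -2.238, 0.0]
ft_force: [0.2, -0.1, 0.4]
width: 76.2
grasp_force: 0.0
```

Emit:
move_arm(
  steps=[
    [[0, 0, -0.2], 0, 0],
    [[0, 0, -0.5], 0, 0],
    [[0, 0, -0.8], 0, 0],
    [[0, 0, -0.8], 0, 0],
    [[0, 0, -0.8], 0, 0],
    [[0, 0, -0.8], 0, 0],
    [[0, 0, -0.8], 0, 0],
    [[0, 0, -0.8], 0, 0],
    [[0, 0, -0.4], 0, 0],
    [[0, 0, 0], 0, 0],
    [[0, 0, 0], 0, 0],
  ],
)

```text
t: 14.53
ee_pos: [554.4, 203.7, 190.8]
orientation: [2.205, 2.237, 0.002]
ft_force: [0.3, -0.2, 0.0]
width: 87.6
grasp_force: 0.0
```

```bash
python3 g.py "[554,203,44]"
python3 - <<'E'
from h import *
a=cams.get_image("side")["image"][:,:,::-1]
cv2.imwrite('pics/done.png',cv2.resize(a[130:330,200:420],(660,600),interpolation=cv2.INTER_CUBIC))
E
```

```text
14.5333 [554.429 203.679 190.775] w 87.6 gf 0.0 F [ 0.293 -0.231  0.003] q [ 0.332  0.411  1.734 -0.     0.996  0.317]
tool x [-0.014  1.     0.   ] y [1.    0.014 0.001] z [ 0.001  0.    -1.   ]
to go tool units [-0.029 -0.025  5.871]
```

View pics/done.png

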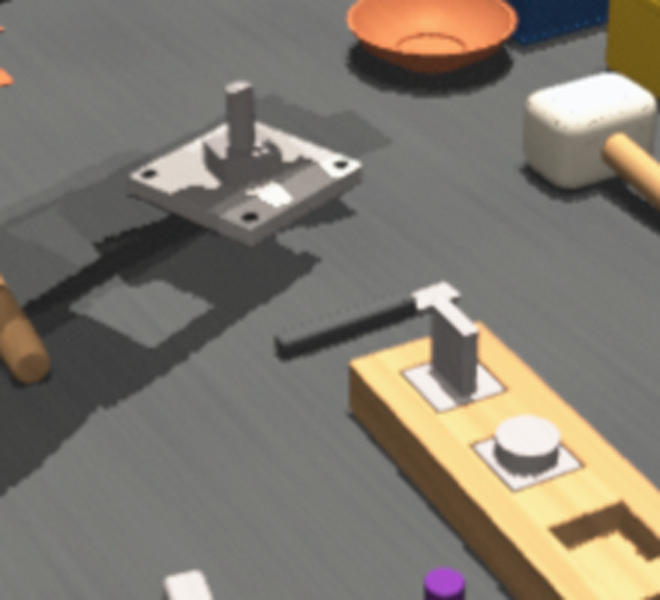

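The punch stands upright on the middle of the plate (crop ~(242,155)), and the other two are in their pockets (~(455,370), (528,450)). The arm is clear.

```bash
python3 -c "
from workcell import ctrl
print(ctrl.close_job())"
```

```text
the job is handed in; nothing more can be done
None
```

The round-shanked punch is standing upright on the middle of the bolster plate, released; the other two punches are still in their pockets, and I handed the job in at about 14.6 s (no verdict was returned).

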